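# Align the quarter-turn fastener and hold the access cover shut

### The job

Turn the red quarter-turn fastener on the grey instrument case until its bar lines up with the two yellow marks, then take the blue access cover by its handle and lower it squarely onto the sealing ring so that the bar comes up through the slot. Press the cover down against the springy seal until it meets the metal frame, and finish the program like that, still gripping the handle and holding the cover pressed flush; leave the other things on the bench alone.

Things in the scene. Friction and masses are not known exactly. Their poses are not given: they have to be found in the camera images.
- chassis: grey instrument case standing on the bench, fixed, 210 (x) x 140 (y) x 55 mm high. Origin at the centre of its underside; x along its length (its front plate with vents, a black knob and a green lamp is at -x), y to its left, z up. It can stand on the left or the right of the work space
- seat (a point): centre of the case's flat top (the frame round the black access opening), 55 mm above the bench; same axes as the case. The centre of the cover's underside belongs here, its x axis the same way as the case's
- seal (a joint): black rectangular sealing ring on the case top, 150x92 mm outside, 8 mm wide, round the seat centre. It is sprung: at 0 it stands 7 mm above the top, and it sinks straight down when pressed, evenly and without tilting; value = how far it has sunk (m), 0.007 = flush, when the cover meets the metal frame. About 1.7 N per mm, 12 N to sink fully; the cover's own weight sinks it only 1 to 1.5 mm
- fastener (a joint): quarter-turn fastener on the case top, an upright shank with a red cross bar. Value = angle of the bar (rad): 0 = bar along the case's y axis, on the two yellow marks (aligned); positive = turned anticlockwise seen from above; range -0.25 to 1.57. It stays where it is left (light friction, about 0.05 N m)
- fastener_bar (a point): centre of the fastener's red cross bar, on its axis, 45 mm towards +x of the seat centre and 31 mm above the case top. The bar is 36 mm long, 9 mm thick and 18 mm tall (22 to 40 mm above the case top), with a black line along it; below it the shank is 9 mm thick. The point turns with the bar: its y axis runs along the bar, its x axis across the thickness
- cover_handle (a point): centre of the black bar handle of the blue access cover, 38 mm above the cover's underside; the bar is 84 mm long (along the cover's x), 14 mm thick (y) and 16 mm tall, with 24 mm free under it between its two posts. It lies 18 mm towards -x of the cover's centre. The cover is loose, 0.16 to 0.26 kg, and starts lying flat on the bench, handle up
- cover_center (a point): centre of the underside of the blue cover, a flat plate 170 (x) x 110 (y) x 6 mm; z up
- cover_slot (a point): centre, at the underside, of the slot through the cover: 18 mm (x) by 46 mm (y), 45 mm towards +x of the cover's centre. The fastener's bar passes up through it only when aligned
- driver_red: red-handled screwdriver, 167 mm long, lying at the back left; a bystander, origin at the centre of its underside
- tape_masking: cream roll of masking tape, 94 mm across, 24 mm high, at the back; a bystander, origin at the centre of its underside
- solder_spool: white and blue spool, 60 mm across, 36 mm high, at the back; a bystander, origin at the centre of its underside
- pliers_blue: blue-handled pliers, 132 mm long, at the back right; a bystander, origin at the centre of its underside
- battery_9v: block battery, 27x48x18 mm, at the near left; a bystander, origin at the centre of its underside
- magnifier_lamp: black magnifier lamp, fixed furniture, not to be handled: its head (about x 0.37 to 0.58, y 0.32 to 0.66) and its gooseneck (from the bench edge at x 0.25, y -0.11 by way of x 0.35, y 0.05 to the head) stand up to 0.31 m above the bench, so pass above them; origin at no special point, below the bench top
- cover: the blue access cover itself; origin as cover_center

How it is judged (in metres and radians):
On the way, in this order (a step that is already met when the one before it is completed fails the run):
1. the fastener's bar is in line with the yellow marks (within about 10 degrees) (value of joint fastener between -0.17 and 0.17 rad), for 0.2 s.
2. the cover is on the seal, with the bar up through its slot (all of step 1 and horizontal distance between cover_slot and fastener_bar below 0.008 m and horizontal distance between cover_center and seat below 0.01 m and angle between the x axis of cover_center and the x axis of seat, either way round below 0.12 rad and angle between cover_center's own z axis and vertical below 0.08 rad and z of cover_center in the frame of seat below 0.01 m), for 0.1 s.
At the end, for the whole second after the job is handed in: Fingers still hold the cover (over 3 N) and press it so the seal is sunk more than 5 of its 7 mm; fastener within 0.17 rad of aligned; slot within 8 mm of the fastener, cover centre within 10 mm of the seat, square within 0.12 rad, level within 0.08 rad, still (all of step 1 and horizontal distance between cover_slot and fastener_bar below 0.008 m and horizontal distance between cover_center and seat below 0.01 m and angle between the x axis of cover_center and the x axis of seat, either way round below 0.12 rad and angle between cover_center's own z axis and vertical below 0.08 rad and value of joint seal above 0.005 m and contact force between the fingers and cover above 3 N and linear speed of cover below 0.02 m/s); the arm keeps its last pose, push and grip.
It fails at once if a bystander is moved by more than 3 cm (distance of any of driver_red, tape_masking, solder_spool, pliers_blue, battery_9v from where it was at the start of the episode above 0.03 m).
It also fails if it takes over 59 s, if anything falls off the work surface, if the arm or the gripper's body presses on something with over 40 N, if the wrist force passes 120 N, or if a joint passes its speed limit or range.

### The arm

A 6-joint arm with a two-finger parallel gripper is mounted at the origin on a cart in front of the work surface, level with it; the furniture and walls round the work are solid. World frame = base frame: x ahead of the robot, y to its left, z up, the work surface at z = 0. Lengths are in mm, angles in degrees, forces in N, time in s.
With the tool pointing down it reaches from about 300 to 850 mm from the base axis. Payload 4.2 kg.
Tool frame: the origin (TCP) lies midway between the tips of the shut fingers; the grasp point (between the pads) lies 19 mm behind it; x points along the fingers, y is the direction in which the jaws open and shut, and the axes are right-handed (so a half turn about x gives the same grasp; the last joint's range is limited). The gripper opens to 91 mm and grips with 3 to 60 N. Pads are 32 mm wide; open, the fingers measure 118 mm over their backs; the gripper's body (76 mm by 178 mm) begins 60 mm behind the grasp point.
Start: joints at [-73.51, 18.312, 89.639, -0, 72.044, -1.146], TCP at [174.207, -547.992, 213.976] pointing down, gripper open.
Joint ranges: [-177.97, 177.97], [-48.28, 115.42], [12.27, 149.76], [-77.06, 257.06], [2.81, 150.46], [-146.56, 146.56]. Speed limits (degrees/s): [147.25, 147.25, 180, 180, 180, 180].

### API

Orientations are given as [roll, pitch, yaw] about the fixed x, y, z axes, in that order (R = Rz(yaw) Ry(pitch) Rx(roll)).
In Python, from workcell import env gives the robot as it stands.
- The arm moves only by the shell command python3 -m handwheel 'ROWS' [FORCE]. ROWS is text: rows parted by semicolons, each of 7 numbers parted by spaces: the turn, a rotation vector about the tool's x, y, z in degrees, then the shift along the tool's x, y, z in m, then the finger opening in m, from 0 to 0.0912. In form: rx ry rz x y z grip; .... A call has 1 to 12 rows; each row is the pose to reach, as a shift and turn from the pose commanded when the call began, along the tool's axes at that moment; what a row does not reach only later rows make up. A row lasts 1/12 s, in which the tool goes at most 41.7 mm and 7.16 degrees, less where a joint would pass 70% of its speed; a pose out of reach is approached as far as the arm can. A call with a gripper value outside its range is refused whole. The fingers move at their own pace and stop on an object; FORCE is the grip in N (left out, the last holds). Time passes only in rows, so rows that repeat a pose let the fingers close. It gives the time, the measured TCP pose, the force and the opening at its end, in the units of the state.
- env.state(): the state, without advancing time (a new reading comes with each control period).
- env.grab_frame(name): name is "scene" or "top"; returns the picture (400x640x3 uint8, red, green, blue); there is no depth.
- env.get_calibration(name): a dict with "mtx" (3x3 intrinsics, pixels), "k1" (the pictures are not rectified: a ray, as slopes to the right and down, at radius r is drawn at 1 + k1 r^2 times it, then the intrinsics apply), "T" (4x4, takes a point from camera to world coordinates). Camera axes: x right, y up, looking along -z (the intrinsics and any distortion apply to the point x, -y, -z); pixel columns grow to the right and rows downward; lengths in mm; the calibration is good to about 2 mm. A picture is of the moment at which its call begins. get_calibration takes no time and is no camera call.
- env.job_done(): hands the job in, once; it reports no verdict.
The state is a dict: "time_s": time; "qpos": joint angles; "qvel": joint speeds; "effort": joint torques, N m; "ee_pos": TCP position; "ee_rot": TCP orientation; "force": force on the tool from outside, world axes, zero at the start; "torque": the same for the moment, N m; "gripper_width": finger opening in mm.
Only numpy, scipy, OpenCV 4.12 (cv2) and the standard library are available. Lean on these libraries where they do the work, as an engineer would, in place of code of your own. Each camera call takes 0.05 s, during which the arm holds its last target. There are 200 camera calls.

## Working session

There is one attempt and no reset: what is moved stays moved. The work goes in short steps, Python scripts to look and compute and a shell command to move; the robot and the scene stay as the last step left them, time stands still between calls to the robot, and variables do not carry over. Pictures are saved under pics/ and viewed, on a budget of 10 in all, crops included, one or two more only if the job needs it, and the job is handed in when it is done.

```bash
ls; mkdir -p pics; python3 - <<'E'
from workcell import env
import cv2,numpy as np
print(env.state())
for n in("scene","top"):
    c=env.get_calibration(n);print(n,c)
    cv2.imwrite(f"pics/{n}0.png",env.grab_frame(n)[:,:,::-1])
E
```

```text
pics
{'time_s': 0.0, 'qpos': array([-7.35069884e+01,  1.83513222e+01,  8.97080420e+01, -1.30441083e-03,
        7.20422731e+01, -1.14710145e+00]), 'qvel': array([-0.09877925,  0.0582793 ,  0.00488686, -0.06181774, -0.00257935,
        0.04561129]), 'effort': array([ 2.07886544e-03, -4.12458801e+01, -2.31972009e+01,  7.30533572e-02,
        4.55062289e-02, -1.32514192e-04]), 'ee_pos': array([ 174.08351439, -547.47758561,  213.11238525]), 'ee_rot': array([-90.4480284 ,  89.89835516, 107.19248794]), 'force': array([-0.24314702, -0.66720086, -0.30356261]), 'torque': array([0.01029124, 0.02680725, 0.02842437]), 'gripper_width': 91.07883590114885}
scene {'mtx': array([[401.76653671,   0.        , 321.24398116],
       [  0.        , 401.76653671, 197.28602789],
       [  0.        ,   0.        ,   1.        ]]), 'k1': -0.09363087754734097, 'T': array([[-7.17261299e-01,  3.55173127e-01, -5.99490016e-01,
        -7.42890581e+01],
       [-6.96495519e-01, -3.91048198e-01,  6.01643831e-01,
         6.64020243e+02],
       [-2.07417697e-02,  8.49077945e-01,  5.27860230e-01,
         6.32031670e+02],
       [ 0.00000000e+00,  0.00000000e+00,  0.00000000e+00,
         1.00000000e+00]])}
top {'mtx': array([[493.77747699,   0.        , 319.6184133 ],
       [  0.        , 493.77747699, 204.80274426],
       [  0.        ,   0.        ,   1.        ]]), 'k1': -0.016128257553243666, 'T': array([[ 2.87572286e-02,  9.95892182e-01, -8.58590895e-02,
         4.82598230e+02],
       [-9.99564779e-01,  2.80850524e-02, -9.02675164e-03,
         2.12198447e+01],
       [-6.57831436e-03,  8.60813062e-02,  9.96266397e-01,
         1.25328079e+03],
       [ 0.00000000e+00,  0.00000000e+00,  0.00000000e+00,
         1.00000000e+00]])}
```

View pics/top0.png

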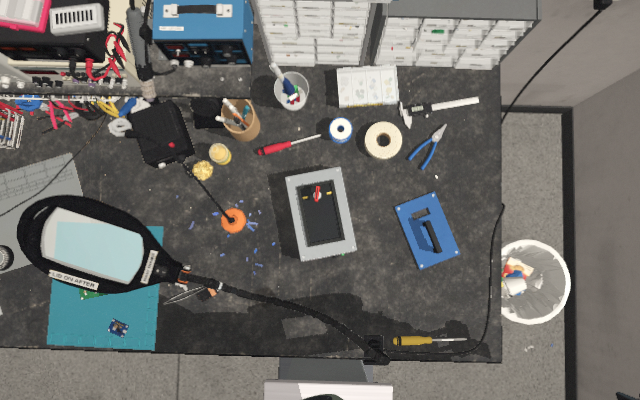

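View pics/scene0.png

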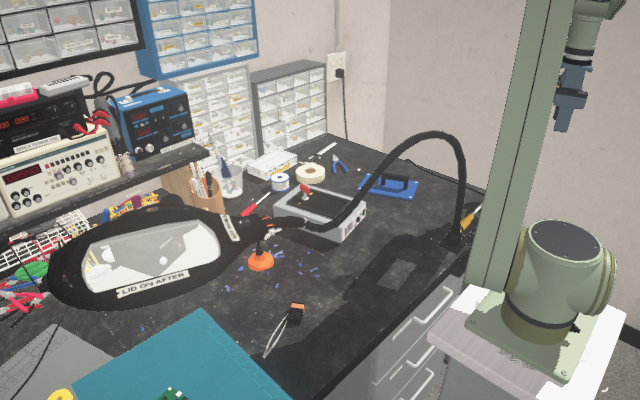

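The top view shows the case at about (322,213), the red bar at about (318,193) and the cover at about (427,230). I'll zoom in and measure.

```bash
cat > h.py <<'E'
from workcell import env
import cv2,numpy as np
def pix2w(name,uv,z):
    c=env.get_calibration(name);K=c["mtx"];T=c["T"]
    p=cv2.undistortPoints(np.array(uv,float).reshape(-1,1,2),K,np.array([c["k1"],0,0,0,0.]))[:,0]
    d=np.c_[p[:,0],-p[:,1],-np.ones(len(p))]@T[:3,:3].T
    o=T[:3,3]; return o+d*((z-o[2])/d[:,2])[:,None]
def grab(name):return env.grab_frame(name)[:,:,::-1].copy()
def rect(mask):
    cs,_=cv2.findContours(mask.astype(np.uint8),cv2.RETR_EXTERNAL,cv2.CHAIN_APPROX_NONE)
    c=max(cs,key=cv2.contourArea); return c[:,0].astype(float),cv2.contourArea(c)
def wrect(name,c,z):
    w=pix2w(name,c,z)[:,:2].astype(np.float32); return cv2.minAreaRect(w)
E
python3 - <<'E'
from h import *
im=cv2.imread("pics/top0.png")
hsv=cv2.cvtColor(im,cv2.COLOR_BGR2HSV);H,S,V=[hsv[:,:,i].astype(int) for i in range(3)]
def roi(m,x0,x1,y0,y1):
    r=np.zeros_like(m);r[y0:y1,x0:x1]=m[y0:y1,x0:x1];return r
blue=roi((H>95)&(H<125)&(S>120)&(V>60),385,470,180,280)
c,a=rect(blue);print("cover",a,wrect("top",c,6))
red=roi(((H<8)|(H>172))&(S>130)&(V>80),295,345,175,215)
c,a=rect(red);print("bar",a,wrect("top",c,95),c.mean(0))
yel=roi((H>20)&(H<35)&(S>120)&(V>120),290,350,175,215)
n,l,st,ce=cv2.connectedComponentsWithStats(yel.astype(np.uint8));print("yel",[(st[i,4],pix2w("top",ce[i],55).round(1)[0]) for i in range(1,n)])
grey=roi((S<40)&(V>110),275,365,155,270)
c,a=rect(grey);print("case",a,wrect("top",c,55))
blk=roi((V<60),290,350,165,255)
c,a=rect(blk);print("seal",a,wrect("top",c,62))
hb=roi((V<60)&(S<120),400,450,200,260)
c,a=rect(hb);print("handle",a,wrect("top",c,46))
cv2.imwrite("pics/crop1.png",cv2.resize(im[155:280,270:470],None,fx=4,fy=4,interpolation=cv2.INTER_CUBIC))
E
```

```text
cover 2833.5 ((534.2241821289062, -239.21746826171875), (169.90444946289062, 110.56134033203125), 22.883764266967773)
bar 43.5 ((609.0899047851562, 39.59040832519531), (9.617977142333984, 36.34258270263672), 85.97871398925781) [316.6        193.28571429]
yel [(np.int32(15), array([616. ,  10.9,  55. ])), (np.int32(12), array([603.8,  68.1,  55. ]))]
case 4888.0 ((567.8614501953125, 23.45977783203125), (215.76185607910156, 152.29991149902344), 12.637630462646484)
seal 908.0 ((566.4198608398438, 30.097990036010742), (144.1197509765625, 77.08203887939453), 12.529131889343262)
handle 43.5 ((514.962890625, -239.41156005859375), (79.62478637695312, 14.70992374420166), 18.549577713012695)
```

View pics/crop1.png

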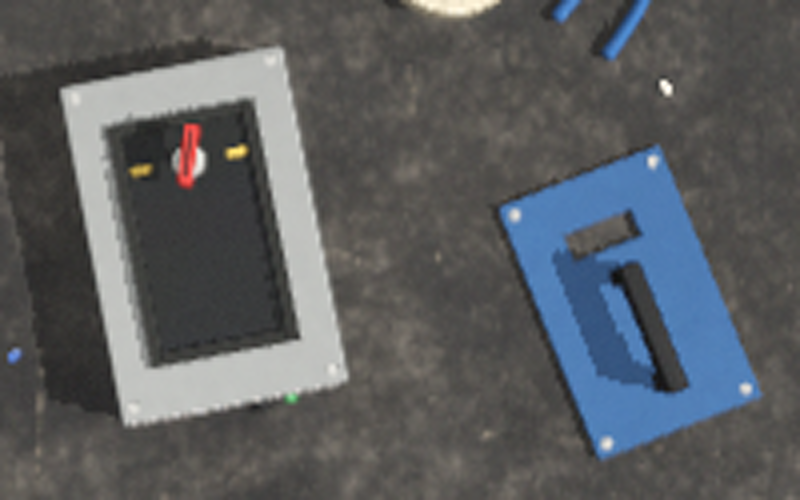

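```bash
cat >> h.py <<'E'
from scipy.spatial.transform import Rotation as Ro
def Rdown(yaw): # tool x down, tool y at world angle yaw (deg)
    a=np.radians(yaw); x=np.array([0,0,-1.]); y=np.array([np.cos(a),np.sin(a),0]); return np.c_[x,y,np.cross(x,y)]
def delta(p0,R0,p1,R1):
    return Ro.from_matrix(R0.T@R1).as_rotvec(degrees=True).round(2),(R0.T@(np.array(p1)-p0)/1000).round(4)
def cur():
    s=env.state(); R=Ro.from_euler('xyz',s['ee_rot'],degrees=True).as_matrix(); return np.array(s['ee_pos']),R,s
def ty(R): return np.degrees(np.arctan2(R[1,1],R[0,1]))
E
python3 - <<'E'
from h import *
p,R,s=cur();print(R.round(4),ty(R))
y0=ty(R)
P=np.array([174.2,-548,214])
for yw in(86,-94):print(yw,delta(P,R,[609.3,39.6,170],Rdown(yw)))
E
```

```text
[[-5.000e-04  3.029e-01 -9.530e-01]
 [ 1.600e-03 -9.530e-01 -3.029e-01]
 [-1.000e+00 -1.600e-03 -0.000e+00]] -72.36606134858667
86 (array([-1.5837e+02, -1.3000e-01,  2.0000e-02]), array([ 0.0447, -0.4281, -0.5927]))
-94 (array([2.163e+01, 2.000e-02, 9.000e-02]), array([ 0.0447, -0.4281, -0.5927]))
```

```bash
python3 -m handwheel '-78 0 0 0 -0.21 -0.295 0.05; -78 0 0 0 -0.21 -0.295 0.05; -78 0 0 0 -0.21 -0.295 0.05; -78 0 0 0 -0.21 -0.295 0.05; -78 0 0 0 -0.21 -0.295 0.05; -78 0 0 0 -0.21 -0.295 0.05; -78 0 0 0 -0.21 -0.295 0.05; -78 0 0 0 -0.21 -0.295 0.05; -78 0 0 0 -0.21 -0.295 0.05; -78 0 0 0 -0.21 -0.295 0.05; -78 0 0 0 -0.21 -0.295 0.05; -78 0 0 0 -0.21 -0.295 0.05' 25
python3 - <<'E'
from h import *
p,R,s=cur();print(s['qpos'],ty(R))
print(delta(p,R,[609.3,39.6,170],Rdown(86)))
E
```

```text
time_s: 1.1
ee_pos: [391.9, -257.7, 213.6]
ee_rot: [-117.9, 90.0, 157.9]
force: [0.5, 0.2, 0.1]
gripper_width: 50.1
[-3.47251811e+01  8.76493410e+00  1.02677042e+02 -1.05469692e-02
  6.86017994e+01 -4.05548369e+01] 5.833514919592843
(array([-8.017e+01, -5.000e-02,  2.000e-02]), array([ 0.0436,  0.2466, -0.2736]))
```

```bash
python3 -m handwheel '-80 0 0 0 0.2466 -0.2736 0.05; -80 0 0 0 0.2466 -0.2736 0.05; -80 0 0 0 0.2466 -0.2736 0.05; -80 0 0 0 0.2466 -0.2736 0.05; -80 0 0 0 0.2466 -0.2736 0.05; -80 0 0 0 0.2466 -0.2736 0.05; -80 0 0 0 0.2466 -0.2736 0.05; -80 0 0 0 0.2466 -0.2736 0.05; -80 0 0 0.03 0.2466 -0.2736 0.05; -80 0 0 0.043 0.2466 -0.2736 0.05; -80 0 0 0.043 0.2466 -0.2736 0.05; -80 0 0 0.043 0.2466 -0.2736 0.05'
python3 - <<'E'
from h import *
p,R,s=cur();print(s['qpos'],ty(R),p)
print(delta(p,R,[609.3,39.6,79],Rdown(86)))
cv2.imwrite("pics/s1.png",np.hstack([cv2.resize(grab("scene")[120:270,240:440],(600,450)),]))
E
```

```text
time_s: 2.1
ee_pos: [609.6, 38.3, 168.8]
ee_rot: [-170.5, 89.8, -174.8]
force: [-0.1, -0.6, 0.3]
gripper_width: 49.9
[ 2.52158502e+00  2.33598592e+01  8.85708637e+01 -1.14264569e-02
  6.82991567e+01 -8.31567806e+01] 85.68268711913588 [609.62270483  38.29569587 168.81264412]
(array([-0.32, -0.23,  0.04]), array([ 0.0898,  0.0013, -0.0001]))
```

View pics/s1.png

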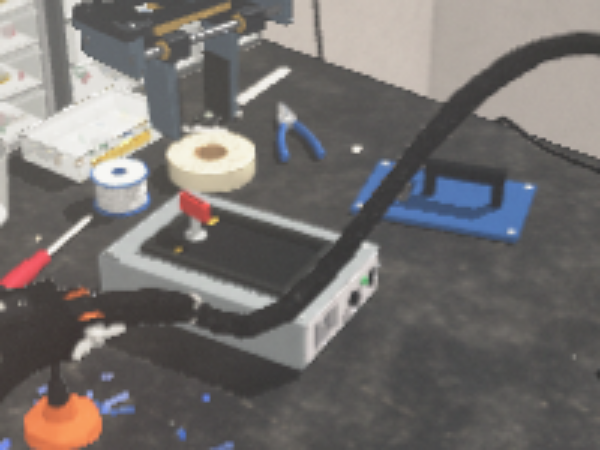

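Gripper is straight above the red bar, clear of the gooseneck. Descend and close.

```bash
python3 -m handwheel '0 0 0 0.03 0.001 0 0.04; 0 0 0 0.06 0.001 0 0.04; 0 0 0 0.08 0.001 0 0.04; 0 0 0 0.088 0.001 0 0.04; 0 0 0 0.088 0.001 0 0.04; 0 0 0 0.088 0.001 0 0; 0 0 0 0.088 0.001 0 0; 0 0 0 0.088 0.001 0 0; 0 0 0 0.088 0.001 0 0; 0 0 0 0.088 0.001 0 0; 0 0 0 0.088 0.001 0 0; 0 0 0 0.088 0.001 0 0' 15
```

```text
time_s: 3.15
ee_pos: [611.0, 40.1, 84.1]
ee_rot: [44.7, 89.8, 40.3]
force: [-0.7, 3.9, 4.6]
gripper_width: 9.0
```

```bash
python3 -m handwheel '7 0 0 0 0 0 0; 14 0 0 0 0 0 0; 21 0 0 0 0 0 0; 28 0 0 0 0 0 0; 35 0 0 0 0 0 0; 42 0 0 0 0 0 0; 49 0 0 0 0 0 0; 56 0 0 0 0 0 0; 63 0 0 0 0 0 0; 70 0 0 0 0 0 0; 73 0 0 0 0 0 0; 73 0 0 0 0 0 0'
python3 -m handwheel '0 0 0 0 0 0 0; 0 0 0 0 0 0 0.03; 0 0 0 0 0 0 0.03; 0 0 0 0 0 0 0.03'
python3 -c "
from h import *
p,R,s=cur();print(ty(R),p,s['qpos'])"
```

```text
time_s: 4.15
ee_pos: [611.9, 41.0, 84.1]
ee_rot: [117.0, 89.7, 39.5]
force: [0.9, 8.1, 4.2]
gripper_width: 8.8
time_s: 4.48
ee_pos: [610.0, 38.5, 82.6]
ee_rot: [-52.6, 89.9, -129.9]
force: [0.1, -1.2, 0.6]
gripper_width: 25.8
12.652792447250771 [609.95765905  38.45743399  82.60198616] [ 2.56308517e+00  2.75940264e+01  9.51117392e+01 -7.25676724e-02
  5.73502099e+01 -1.00505559e+01]
```

```bash
python3 - <<'E'
from h import *
p,R,s=cur();print(delta(p,R,[530,-241,150],Rdown(-67.1)))
E
python3 -m handwheel '0 0 0 -0.04 0 0 0.05; 0 0 0 -0.08 0 0 0.06; 0 0 0 -0.11 0 0 0.06'
```

```text
(array([7.975e+01, 9.000e-02, 2.000e-02]), array([-0.067 , -0.1393,  0.2552]))
time_s: 4.73
ee_pos: [610.6, 38.4, 195.2]
ee_rot: [42.7, 89.9, -34.7]
force: [0.3, -0.7, -0.2]
gripper_width: 45.8
```

```bash
python3 -m handwheel '80 0 0 0.043 -0.139 0.255 0.06; 80 0 0 0.043 -0.139 0.255 0.06; 80 0 0 0.043 -0.139 0.255 0.06; 80 0 0 0.043 -0.139 0.255 0.06; 80 0 0 0.043 -0.139 0.255 0.06; 80 0 0 0.043 -0.139 0.255 0.06; 80 0 0 0.043 -0.139 0.255 0.06; 80 0 0 0.043 -0.139 0.255 0.06; 80 0 0 0.043 -0.139 0.255 0.06; 80 0 0 0.043 -0.139 0.255 0.06; 80 0 0 0.043 -0.139 0.255 0.06; 80 0 0 0.043 -0.139 0.255 0.06'
python3 - <<'E'
from h import *
p,R,s=cur();print(p,ty(R),s['qpos'])
print(delta(p,R,[530,-241,19],Rdown(-67.1)))
im=grab("top");cv2.imwrite("pics/t2.png",im)
hsv=cv2.cvtColor(im,cv2.COLOR_BGR2HSV);H,S,V=[hsv[:,:,i].astype(int) for i in range(3)]
def roi(m,x0,x1,y0,y1):
    r=np.zeros_like(m);r[y0:y1,x0:x1]=m[y0:y1,x0:x1];return r
red=roi(((H<8)|(H>172))&(S>130)&(V>80),295,345,175,215)
c,a=rect(red);print("bar",a,wrect("top",c,95))
cv2.imwrite("pics/c2.png",cv2.resize(im[155:280,270:470],None,fx=4,fy=4,interpolation=cv2.INTER_CUBIC))
E
```

```text
time_s: 5.73
ee_pos: [529.8, -240.8, 149.6]
ee_rot: [-11.6, 89.9, -169.2]
force: [0.3, 0.3, 0.4]
gripper_width: 59.8
[ 529.84496112 -240.80895337  149.55570382] -67.57202163862586 [-2.55503467e+01  2.16453928e+01  9.43075383e+01 -4.46221942e-02
  6.41015746e+01  4.20411761e+01]
(array([-0.47,  0.07,  0.01]), array([ 0.1306,  0.0003, -0.0002]))
bar 51.0 ((609.6735229492188, 39.75129318237305), (11.10364055633545, 36.5892333984375), 13.768157958984375)
```

View pics/c2.png

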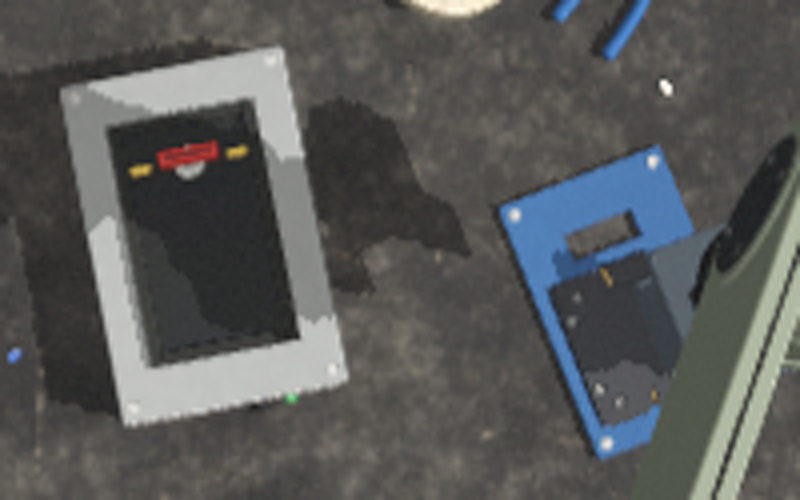

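The bar, at crop (188,155), now lies on the line between the two yellow marks (140,170) and (236,151). The gripper is over the handle, so I'll descend and grip.

```bash
python3 -m handwheel '0 0 0 0.04 0 0 0.06; 0 0 0 0.08 0 0 0.06; 0 0 0 0.11 0 0 0.06; 0 0 0 0.127 0 0 0.06; 0 0 0 0.13 0 0 0.06; 0 0 0 0.13 0 0 0.06; 0 0 0 0.13 0 0 0; 0 0 0 0.13 0 0 0; 0 0 0 0.13 0 0 0; 0 0 0 0.13 0 0 0; 0 0 0 0.13 0 0 0; 0 0 0 0.13 0 0 0' 50
python3 -m handwheel '0 0 0 0 0 0 0; 0 0 0 0 0 0 0; 0 0 0 0 0 0 0'
python3 -c "
from h import *
p,R,s=cur();print(ty(R),p)"
```

```text
time_s: 6.78
ee_pos: [530.7, -240.4, 20.5]
ee_rot: [128.3, 89.9, -29.0]
force: [0.6, 1.5, 0.1]
gripper_width: 22.8
time_s: 7.03
ee_pos: [530.7, -240.5, 20.2]
ee_rot: [112.7, 90.0, -44.7]
force: [-0.7, -1.6, 2.0]
gripper_width: 13.8
-67.35831791772605 [ 530.72831466 -240.50458238   20.23861222]
```

```bash
python3 -m handwheel '0 0 0 -0.01 0 0 0; 0 0 0 -0.03 0 0 0; 0 0 0 -0.06 0 0 0; 0 0 0 -0.1 0 0 0; 0 0 0 -0.13 0 0 0; 0 0 0 -0.16 0 0 0; 0 0 0 -0.17 0 0 0; 0 0 0 -0.17 0 0 0'
python3 - <<'E'
from h import *
p,R,s=cur();print(p,ty(R),s['force'],s['gripper_width'])
print(delta(p,R,[562,29.5,190],Rdown(-77.9)))
E
```

```text
time_s: 7.7
ee_pos: [531.7, -240.7, 192.8]
ee_rot: [132.2, 89.7, -25.1]
force: [-0.1, -0.1, -3.3]
gripper_width: 13.7
[ 531.73439377 -240.71173259  192.83664872] -67.35984056514417 [-0.09779017 -0.08080192 -3.25483678] 13.695127134546464
(array([10.54, -0.25, -0.23]), array([ 0.0023, -0.2377, -0.1319]))
```

```bash
python3 -m handwheel '2 0 0 0 -0.02 -0.011 0; 4 0 0 0 -0.05 -0.028 0; 6 0 0 0 -0.08 -0.044 0; 8 0 0 0 -0.11 -0.061 0; 10 0 0 0 -0.14 -0.078 0; 10.5 0 0 0 -0.17 -0.094 0; 10.5 0 0 0 -0.2 -0.111 0; 10.5 0 0 0 -0.225 -0.125 0; 10.5 0 0 0 -0.237 -0.132 0; 10.5 0 0 0 -0.237 -0.132 0; 10.5 0 0 0 -0.237 -0.132 0; 10.5 0 0 0 -0.237 -0.132 0'
python3 - <<'E'
from h import *
p,R,s=cur();print(p,ty(R),s['force'],s['gripper_width'])
a=grab("top");b=grab("scene");cv2.imwrite("pics/t3.png",a);cv2.imwrite("pics/s3.png",b)
A=cv2.resize(a[130:280,260:400],(560,600),interpolation=cv2.INTER_CUBIC)
B=cv2.resize(b[120:270,240:440],(240,180));B=np.vstack([B,np.zeros((420,240,3),np.uint8)])
cv2.imwrite("pics/c3.png",np.hstack([A,B]))
E
```

```text
time_s: 8.7
ee_pos: [560.4, 28.2, 188.8]
ee_rot: [13.1, 89.9, -154.8]
force: [0.7, 0.4, -3.2]
gripper_width: 13.7
[560.44116062  28.16394635 188.78453364] -77.89710073238902 [ 0.66234161  0.43481718 -3.16478191] 13.669120043098967
```

View pics/c3.png

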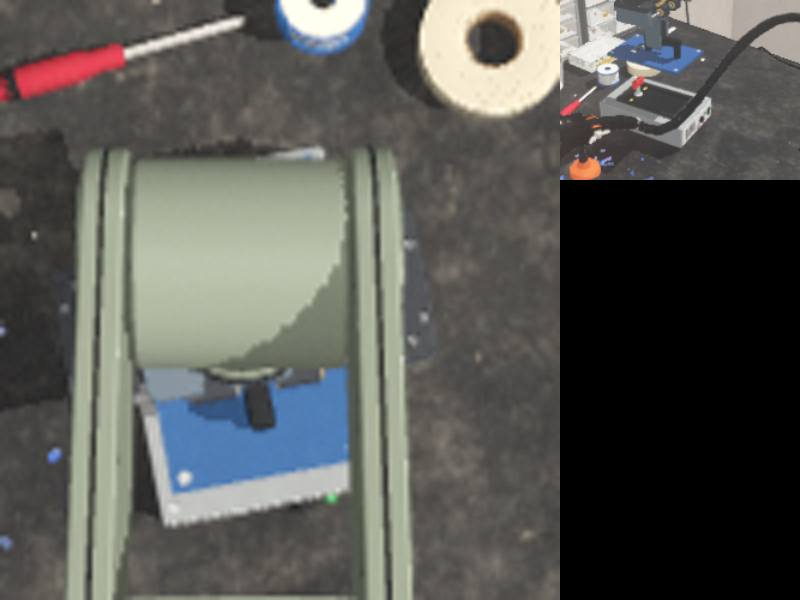

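View pics/s3.png

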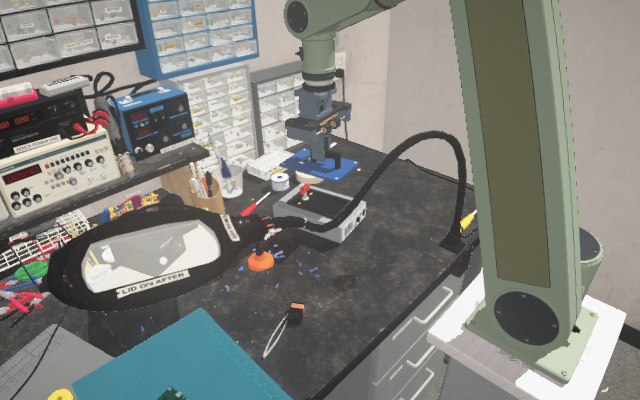

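The top view (arm in the way) shows the cover's rear edge and its rear left screw at crop (184,478). The scene view shows the cover level above the case, with the bar underneath. I'll check yaw and position from the edge and screw.

```bash
python3 - <<'E'
from h import *
def bl(im):
    hsv=cv2.cvtColor(im,cv2.COLOR_BGR2HSV);H,S,V=[hsv[:,:,i].astype(int) for i in range(3)]
    return (H>95)&(H<125)&(S>120)&(V>60), (S<60)&(V>120)
def screw(im,u,v,r=4):
    g=cv2.cvtColor(im,cv2.COLOR_BGR2GRAY)[v-r:v+r+1,u-r:u+r+1].astype(float); s=im[v-r:v+r+1,u-r:u+r+1].astype(int); w=np.clip(s[:,:,2]-90,0,None).astype(float)
    y,x=np.mgrid[v-r:v+r+1,u-r:u+r+1]; return [(w*x).sum()/w.sum(),(w*y).sum()/w.sum()]
a0=cv2.imread("pics/top0.png");a=cv2.imread("pics/t3.png")
def rearfit(m,cols,lo,hi,z):
    pts=[(c,np.where(m[lo:hi,c])[0].max()+lo+.5) for c in cols if m[lo:hi,c].any()]
    w=pix2w("top",pts,z); k=np.polyfit(w[:,1],w[:,0],1);return -np.degrees(np.arctan(k[0])),k
b,g=bl(a)
print("cover now yaw",rearfit(b,range(306,345),220,262,172))
# case rear top edge in the first picture: grey mask
b0,g0=bl(a0)
print("case rear yaw",rearfit(g0,range(304,352),230,264,55))
print("cover0 rear",rearfit(b0,range(424,455),240,275,6))
s0=pix2w("top",screw(a0,422,266),6)[0];s1=pix2w("top",screw(a,306,249),174.6)[0]
c0=np.array([534.2,-239.2]);d=s0[:2]-c0
for rot in(-9,-10.5,-12):
    t=np.radians(rot);M=np.array([[np.cos(t),-np.sin(t)],[np.sin(t),np.cos(t)]]);print(rot,"centre now",s1[:2]-M@d,d)
# the four case screws
cs=[pix2w("top",screw(a0,*q),55)[0][:2] for q in((289,180),(337,170),(303,257),(353,247))]
cs=np.array(cs);print(cs,cs.mean(0));v=cs[0]+cs[1]-cs[2]-cs[3];w=cs[0]+cs[2]-cs[1]-cs[3];print(np.degrees(np.arctan2(v[1],v[0])),np.degrees(np.arctan2(-w[0],w[1])))
E
```

```text
cover now yaw (np.float64(12.22372475641893), array([-2.16641123e-01,  4.83999563e+02]))
case rear yaw (np.float64(13.193217982793596), array([-2.34423006e-01,  4.63397294e+02]))
cover0 rear (np.float64(22.8855710834909), array([ -0.4221198 , 341.52561902]))
-9 centre now [561.09600785  32.09898251] [-89.53160055  12.56795155]
-10.5 centre now [560.37480902  29.84469144] [-89.53160055  12.56795155]
-12 centre now [559.59484686  27.61005165] [-89.53160055  12.56795155]
[[644.56516129 107.54585225]
 [671.07037731  -7.80658482]
 [459.60912053  67.25371384]
 [486.07972173 -49.71978558]] [565.33109522  29.31829892]
12.528064192182454 12.845173081004045
```

```bash
python3 - <<'E'
from h import *
p,R,s=cur();print(p,delta(p,R,[562,29.5,122],Rdown(ty(R)+.4)))
E
```

```text
[560.74930903  27.86814208 189.40127724] (array([-0.4 ,  0.07, -0.02]), array([ 0.0674, -0.0014, -0.0016]))
```

```bash
python3 -m handwheel '-0.4 0 0 0.02 -0.0014 -0.0016 0; -0.4 0 0 0.04 -0.0014 -0.0016 0; -0.4 0 0 0.055 -0.0014 -0.0016 0; -0.4 0 0 0.065 -0.0014 -0.0016 0; -0.4 0 0 0.067 -0.0014 -0.0016 0; -0.4 0 0 0.067 -0.0014 -0.0016 0; -0.4 0 0 0.067 -0.0014 -0.0016 0'
python3 - <<'E'
from h import *
p,R,s=cur();print(p,ty(R),s['force'],s['gripper_width'])
b=grab("scene");cv2.imwrite("pics/s4.png",b)
cv2.imwrite("pics/c4.png",cv2.resize(b[145:245,260:380],(720,600),interpolation=cv2.INTER_CUBIC))
E
```

```text
time_s: 9.38
ee_pos: [563.1, 30.6, 123.8]
ee_rot: [164.5, 89.9, -3.0]
force: [-0.2, 0.3, -2.2]
gripper_width: 13.7
[563.07289146  30.60571356 123.75232858] -77.49964835619011 [-0.16778404  0.34827484 -2.24051879] 13.677420853742126
```

View pics/c4.png

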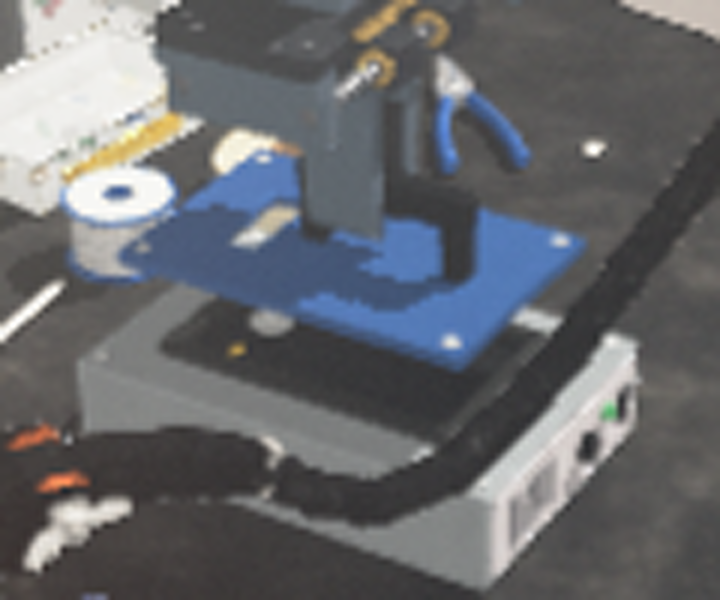

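The cover hangs level above the case. Its screws are at crop (262,157), (140,247), (452,341) and (560,240), and its slot at (265,226).

```bash
python3 - <<'E'
from h import *
f=lambda q:np.array(q)/6.+[260-.4,145-.4]
sc=f([(262,157),(140,247),(452,341),(560,240)])
w=pix2w("scene",sc,109.8)[:,:2];print("cover screws",w.round(1),w.mean(0).round(1))
v=w[0]+w[1]-w[2]-w[3];print("yaw",np.degrees(np.arctan2(v[1],v[0])), "diag lens",np.linalg.norm(w[0]-w[2]),np.linalg.norm(w[1]-w[3]))
print("slot",pix2w("scene",f([(265,226)]),107)[0].round(1))
im=cv2.imread("pics/s3.png");hsv=cv2.cvtColor(im,cv2.COLOR_BGR2HSV);H,S,V=[hsv[:,:,i].astype(int) for i in range(3)]
m=((H<8)|(H>172))&(S>130)&(V>80);r=np.zeros_like(m);r[175:200,295:315]=m[175:200,295:315]
c,a=rect(r);print(a,"bar px",c.min(0),c.max(0));
for z in(84,86,90):print(z,pix2w("scene",[(c.min(0)+c.max(0))/2],z)[0].round(1))
E
```

```text
cover screws [[652.3   2.7]
 [631.9  95.1]
 [481.   60.1]
 [501.4 -31. ]] [566.6  31.7]
yaw 12.804527705591164 diag lens 180.60617849119046 181.42705359897846
slot [608.5  42.8 107. ]
47.0 bar px [300. 184.] [309. 194.]
84 [610.6  39.4  84. ]
86 [608.1  41.7  86. ]
90 [603.1  46.2  90. ]
```

The scene view puts the cover centre at (566.6,31.7), yaw 12.8. The seat is about (566,30), yaw 12.6, so it is within 2 mm. Lower slowly.

```bash
python3 -m handwheel '0 0 0 0.004 0 0 0; 0 0 0 0.008 0 0 0; 0 0 0 0.012 0 0 0; 0 0 0 0.016 0 0 0; 0 0 0 0.02 0 0 0; 0 0 0 0.02 0 0 0'
python3 -m handwheel '0 0 0 0.004 0 0 0; 0 0 0 0.008 0 0 0; 0 0 0 0.012 0 0 0; 0 0 0 0.016 0 0 0; 0 0 0 0.019 0 0 0; 0 0 0 0.019 0 0 0'
python3 - <<'E'
from h import *
p,R,s=cur();print(p,ty(R),s['force'],s['torque'],s['gripper_width'])
E
```

```text
time_s: 9.93
ee_pos: [561.7, 31.0, 101.8]
ee_rot: [-8.3, 89.9, -175.7]
force: [0.7, -1.0, -2.6]
gripper_width: 13.6
time_s: 10.43
ee_pos: [561.8, 31.0, 83.1]
ee_rot: [-7.1, 89.9, -174.6]
force: [-0.6, 0.4, -3.2]
gripper_width: 13.7
[561.83498764  31.00319797  83.07471536] -77.46220573880622 [-0.59992928  0.37278445 -3.18926574] [0.01264319 0.00620658 0.03917208] 13.661023573824881
```

Through the slot with no contact force. Now press in steps.

```bash
python3 -m handwheel '0 0 0 0.002 0 0 0; 0 0 0 0.004 0 0 0; 0 0 0 0.006 0 0 0; 0 0 0 0.008 0 0 0; 0 0 0 0.008 0 0 0; 0 0 0 0.008 0 0 0'
python3 -m handwheel '0 0 0 0.002 0 0 0; 0 0 0 0.004 0 0 0; 0 0 0 0.004 0 0 0; 0 0 0 0.004 0 0 0'
```

```text
time_s: 10.93
ee_pos: [562.8, 31.0, 77.9]
ee_rot: [166.0, 89.9, -1.5]
force: [-3.5, -0.6, 10.2]
gripper_width: 13.8
time_s: 11.27
ee_pos: [563.1, 30.8, 75.2]
ee_rot: [159.8, 89.8, -7.7]
force: [-5.2, -1.7, 17.1]
gripper_width: 13.7
```

```bash
python3 -m handwheel '0 0 0 0.002 0 0 0; 0 0 0 0.003 0 0 0; 0 0 0 0.003 0 0 0; 0 0 0 0.003 0 0 0; 0 0 0 0.003 0 0 0; 0 0 0 0.003 0 0 0'
python3 - <<'E'
from h import *
p,R,s=cur();print(p,ty(R),R[:,0],s['force'],s['torque'],s['gripper_width'])
b=grab("scene");cv2.imwrite("pics/s5.png",b)
cv2.imwrite("pics/c5.png",cv2.resize(b[145:245,260:380],(720,600),interpolation=cv2.INTER_CUBIC))
E
```

```text
time_s: 11.77
ee_pos: [563.3, 30.7, 75.1]
ee_rot: [162.6, 89.7, -4.9]
force: [-9.8, -1.9, 35.0]
gripper_width: 13.5
[563.27294154  30.67408546  75.11362971] -77.50027095946413 [ 4.56747721e-03 -3.90907812e-04 -9.99989493e-01] [-9.81616994 -1.93736972 34.97673986] [-0.33230829  1.98120958 -0.20795463] 13.475837167032852
```

View pics/c5.png

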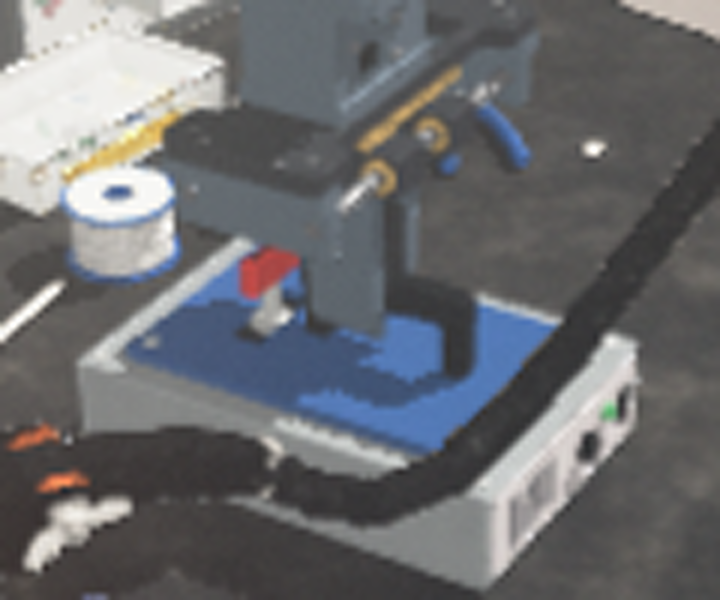

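The cover sits flat on the frame and the red bar stands up through the slot at crop (268,272). TCP z stopped at 75.1, which is flush, while the force climbed to 35 N. I'll ease off slightly and settle.

```bash
python3 -m handwheel '0 0 0 -0.0015 0 0 0; 0 0 0 -0.0015 0 0 0; 0 0 0 -0.0015 0 0 0; 0 0 0 -0.0015 0 0 0; 0 0 0 -0.0015 0 0 0; 0 0 0 -0.0015 0 0 0; 0 0 0 -0.0015 0 0 0; 0 0 0 -0.0015 0 0 0'
python3 - <<'E'
from h import *
f=lambda q:np.array(q)/6.+[260-.4,145-.4]
# cover left corner screw and slot/shank base seen in last picture, plate top z=61
print(pix2w("scene",f([(150,342)]),61)[0].round(1))
t=np.radians(12.6);ux=np.array([np.cos(t),np.sin(t)]);uy=np.array([-ux[1],ux[0]])
print("expected at perfect seat",np.array([565.6,29.8])+77.3*ux+47*uy)
E
```

```text
time_s: 12.48
ee_pos: [563.2, 30.6, 75.2]
ee_rot: [161.2, 89.8, -6.3]
force: [-7.5, -1.7, 25.8]
gripper_width: 13.8
[631.3  94.3  61. ]
expected at perfect seat [630.78563335  92.53056037]
```

```bash
python3 -c "
from workcell import env
print(env.job_done()); s=env.state();print(s['time_s'],s['ee_pos'],s['force'],s['gripper_width'])"
```

```text
the job is handed in; nothing more can be done
None
the job is handed in; nothing more can be done
```

The job is handed in at about 12.5 s of robot time, with the cover pressed flush and the handle still gripped. The hand-in gives no verdict, so these are my own last checks:

- **Fastener:** I turned the bar about 73° clockwise onto the yellow marks. A top picture taken afterwards put it within about 1.5° of aligned.
- **Cover placing:** The cover went down over the bar with no contact force until it met the seal. The last picture shows the red bar up through the slot and the cover flat on the frame. The one cover screw I could check sat within about 2 mm of where a perfect seat would put it. Yaw, measured just before lowering, was within about 0.5°.
- **Pressing:** The tool stopped at z = 75.2 mm, which is flush, under about 26 N. I backed off there from a peak of 35 N. The grip is set to 50 N and the fingers read 13.8 mm on the 14 mm handle.
- **Disagreements:**
  - One screw reading from the top camera during the carry was about 4 mm off. The cover's edge and the scene camera both contradicted it, so I set it aside.
  - The bar position felt by the fingers differed from the camera's by about 2 mm, inside the slot clearance.
- **Not measured:** I did not measure whether the bystanders moved. My moves kept clear of them, and the pictures showed none displaced.

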